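Set up a hex bar for cross-drilling with a saddle drill guide

TASK

Get the hexagonal bar ready for drilling: without picking it up off the stand, roll it over on the two bearers until the flat with the pilot hole faces up. Then pick up the saddle drill guide, lower it gently over the bar with its end lip beyond the end of the bar nearest the pilot hole, and push it along until the lip butts against that bar end, so that it sits flat and its guide bush stands right over the pilot hole. Do not knock the sanding block, the flashlight or the tape measure about.

Things in the scene. Friction and masses are not known exactly. Their poses are not given: they have to be found in the camera images.
- hex_bar: Plain aluminium hexagonal bar 190 mm long, 40 mm across flats (46.2 across corners, flats 23.1 wide), 0.65 kg, loose across the stand's two bearers, one flat down. Origin: middle of its axis, at rest 59 mm above the bench. x: along the bar to the end nearest the pilot hole, at the robot's right. z: outward normal of the pilot-hole flat, 120 degrees from up at the start, facing the robot and down.
- pilot_hole (a point): Centre of the pilot hole (dark disc 8 mm in a 13 mm countersink with two scribed lines; no depth) on the marked flat, 25 mm from mid-bar, 70 mm from the near end face. Two rolls of one flat each, away from the robot, bring it up; a roll moves the axis 23 mm. The rubber resists sliding: push an edge and lift it along; past 30 degrees the bar drops onto the next flat.
- bar_end (a point): Centre of the bar's end face nearest the pilot hole, 95 mm along the bar's x axis from its origin.
- drill_saddle: Steel saddle drill guide, 0.28 kg: an inverted channel 59 mm wide outside, 51 inside (2.4 mm play a side on the bar), 32 high plus bush, standing on its 28 mm deep, 4 mm thick cheeks. Origin: on the bush axis at the cheeks' lower edges; z up, x along the channel towards the end lip. It reaches from x = -35 mm (open end) to +74 (outer face of lip); centre of mass x = +20. Grasp across the cheeks.
- bush (a point): On the bush axis at the underside of the guide's 4 mm top plate, 28 mm above the guide's origin; this underside rests on the bar's upper flat. The round bush (30 mm, 36 mm flange, 14 mm bore) stands 24 mm up from the plate. Fitted, this point lies on the pilot hole.
- lip (a point): Middle of the inner face of the 4 mm thick end lip, 70 mm from the bush axis, 10 mm below the underside of the top plate; the lip hangs 21 mm below that underside. This face butts against the bar's end face.
- stand: Drilling stand fixed to the bench: plywood base 200 x 210 x 12 mm, two rubber-faced wooden bearers along its x (away from the robot), 24 mm wide, 72 mm either side of its middle, tops 39 mm above the bench. A stop block 14 mm higher stands at each bearer end, 166 mm between stops; open between the bearers. Origin: centre of its underside. The bar lies along its y, within a few degrees.
- sanding_block: Bystander: brown sanding block 63 x 101 x 32 mm lying on the bench near the guide; origin at the centre of its underside.
- flashlight: Bystander: white flashlight, 147 mm long, 39 mm thick, lying on the bench beyond the stand to the right; origin at the centre of its underside.
- tape_measure: Bystander: black tape measure 44 x 90 x 69 mm on the bench to the right; origin at the centre of its underside.

How it is judged:
By the outcome, as a careful person would: the job done as asked, in the order asked, and still so for the second after the job is handed in, with the robot touching nothing.
It also fails if it takes over 70 s, if anything falls off the work surface, if the arm or the gripper's body presses on something with over 40 N, if the wrist force passes 120 N, or if a joint passes its speed limit or range.

ROBOT

A 7-joint arm with a two-finger parallel gripper is mounted at the origin on a cart in front of the work surface, level with it; the furniture and walls round the work are solid. World frame = base frame: x ahead of the robot, y to its left, z up, the work surface at z = 0. Lengths are in m, angles in rad, forces in N, time in s.
With the tool pointing down it reaches from about 0.425 to 1.025 m from the base axis. Payload 9.4 kg.
Tool frame: the origin (TCP) lies between the finger pads; the fingertips stand 8 mm ahead of it and the grasp point (between the pads) lies 11 mm behind it; z points along the fingers, y is the line along which they close (so a half turn about z gives the same grasp; the last joint's range is limited). The gripper opens to 85 mm and grips with 20 to 120 N. Pads are 22 mm wide; open, the fingers measure 114 mm over their backs; the gripper's body (76 mm by 85 mm) begins 54 mm behind the grasp point. The pads swing forward as they close: fully open they stand 13 mm farther back than shut.
Start: joints at [1.212, 0.599, -0.003, 1.599, 0.002, 0.943, -0.08], TCP at [0.202, -0.696, 0.239] pointing down, gripper open.
Joint ranges: [-2.57, 2.57], [-0.35, 1.97], [-1.29, 1.29], [0.11, 2.56], [-1.05, 4.19], [0.11, 1.86], [-2.63, 2.63]. Speed limits (rad/s): [2.22, 2.22, 3.01, 3.01, 3.14, 3.14, 3.14].

INTERFACE

Orientations are given as a rotation vector (axis times angle).
In Python, from workcell import env gives the robot as it stands.
- The arm moves only by the tool play_rows, never from a script. Its argument "steps" is a list of rows, each an object with "twist": the turn, a rotation vector about the world's x, y, z in degrees, a list of three; "xyz": the shift along the world's x, y, z in mm, a list of three; "claw": the opening in per cent of the stroke, from 0 (shut) to 100 (fully open). In form: [{"twist": [ax, ay, az], "xyz": [dx, dy, dz], "claw": claw}, ...]. A call has 1 to 20 rows; each row is the pose to reach, as a shift and turn from the pose commanded when the call began; what a row does not reach only later rows make up. A row lasts 1/8 s, in which the tool goes at most 62.5 mm and 10.7 degrees, less where a joint would pass 70% of its speed; a pose out of reach is approached as far as the arm can. A call with a gripper value outside its range is refused whole. The fingers move at their own pace and stop on an object; the grip force is fixed at half the most. Time passes only in rows, so rows that repeat a pose let the fingers close. It gives the time, the measured TCP pose, the force, the opening and the grip force at its end, in the units of the state.
- env.get_state(): the state, without advancing time (a new reading comes with each control period).
- env.snapshot(name): name is "side" or "top" or "wrist"; returns a dict with "pixels" (480x640x3 uint8, red, green, blue), "fx", "fy", "cx", "cy" (pixels), "k1" (the pictures are not rectified: a ray, as slopes to the right and down, at radius r is drawn at 1 + k1 r^2 times it, then the intrinsics apply), "world_from_camera" (4x4, takes a point from camera to world coordinates). Camera axes: x right, y down, z forward; pixel columns grow to the right and rows downward; lengths in m; the calibration is good to about 2 mm. A picture is of the moment at which its call begins. There is no depth.
- env.close_job(): hands the job in; it is judged then, once.
The state is a dict: "clock": time; "qpos": joint angles; "joint_velocities": joint speeds; "joint_efforts": joint torques, N m; "position": TCP position; "ee_rot": TCP orientation; "force": force on the tool from outside, world axes, zero at the start; "moment": the same for the moment, N m; "grip_width": finger opening in m; "gripper_force": force on a finger pad.
Only numpy, scipy, OpenCV 4.12 (cv2) and the standard library are available. Lean on these libraries where they do the work, as an engineer would, in place of code of your own. Each camera call takes 0.05 s, during which the arm holds its last target. There are 200 camera calls.

## Working session

There is one attempt and no reset: what is moved stays moved. The work goes in short steps, Python scripts to look and compute and a tool call to move; the robot and the scene stay as the last step left them, time stands still between calls to the robot, and variables do not carry over. Pictures are saved under pics/ and viewed, at most 10 in all, crops included, and the job is handed in when it is done.

Besides the shell and the picture viewer there is one more tool, called after "Request:" as name([rows], argument=value, ...), one row to a line, values as JSON. play_rows: Moves the arm, as the interface text tells. Its arguments: {"type":"object","properties":{"steps":{"type":"array"}},"required":["steps"]}

```bash
mkdir -p pics; ls; cat > h.py <<'E'
import numpy as np, cv2
from workcell import env
def snap(n):
    return env.snapshot(n)
def ray(s,u,v):
    K=np.array([[s["fx"],0,s["cx"]],[0,s["fy"],s["cy"]],[0,0,1.]])
    p=cv2.undistortPoints(np.array([[[u,v]]],float),K,np.array([s["k1"],0,0,0,0.]))[0,0]
    T=np.array(s["world_from_camera"]); return T[:3,3],T[:3,:3]@np.array([p[0],p[1],1])
def onz(s,u,v,z):
    o,d=ray(s,u,v); return o+d*(z-o[2])/d[2]
def proj(s,P):
    T=np.linalg.inv(np.array(s["world_from_camera"])); p=T[:3,:3]@np.array(P)+T[:3,3]
    K=np.array([[s["fx"],0,s["cx"]],[0,s["fy"],s["cy"]],[0,0,1.]])
    x=p[:2]/p[2]; x=x*(1+s["k1"]*(x@x)); return K[:2,:2]@x+K[:2,2]
def save(s,n): cv2.imwrite("pics/"+n+".png",cv2.cvtColor(s["pixels"],cv2.COLOR_RGB2BGR))
E
python3 - <<'E'
from h import *
for n in("top","side"):
    s=snap(n); save(s,n+"1"); print(n,s["fx"],s["k1"],np.round(s["world_from_camera"],3).tolist())
print(env.get_state())
E
```

```text
pics
top 449.2615623368849 -0.02199424743498511 [[-0.0, -0.98, 0.199, 0.401], [-1.0, -0.0, -0.003, -0.273], [0.003, -0.199, -0.98, 0.938], [0.0, 0.0, 0.0, 1.0]]
side 482.3797957244268 -0.07606831241673885 [[0.991, -0.085, 0.104, 0.492], [-0.134, -0.534, 0.835, -0.954], [-0.015, -0.841, -0.541, 0.511], [0.0, 0.0, 0.0, 1.0]]
{'clock': 0.1, 'qpos': array([ 1.21227567,  0.59999993, -0.00256455,  1.60001609,  0.00183435,
        0.94288333, -0.07980554]), 'joint_velocities': array([ 0.00097976, -0.00299436,  0.00080768, -0.0024498 ,  0.00129646,
       -0.00042149, -0.00083418]), 'joint_efforts': array([ 5.30403733e-03, -7.77991104e+01,  1.56973332e+00, -2.58626407e+01,
        1.25965991e-02,  5.49707038e-03, -3.07320488e-05]), 'position': array([ 0.20151463, -0.69603287,  0.23854772]), 'ee_rot': array([-3.10918237e+00, -4.41182487e-01,  5.02101787e-04]), 'force': array([ 1.13333967, -0.50342476,  0.16393294]), 'moment': array([-0.01539819,  0.01028219, -0.02040747]), 'gripper_force': 0.0, 'grip_width': 0.08530200381533079}
```

View pics/top1.png

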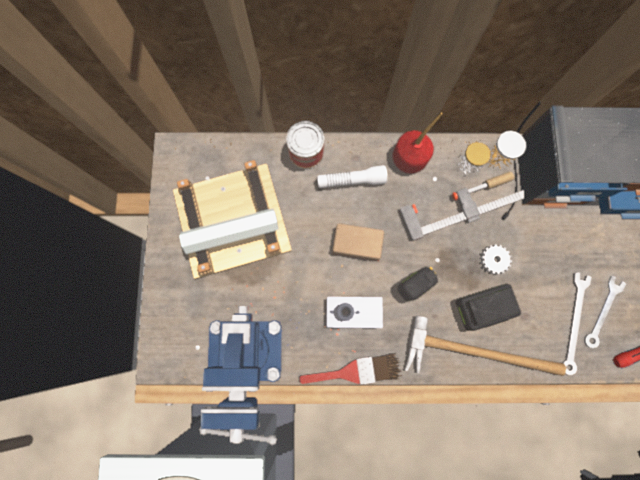

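View pics/side1.png

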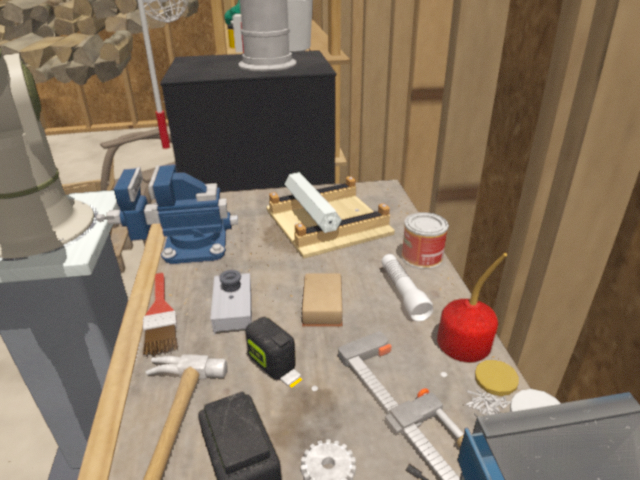

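Top view: the hex bar lies at about (230,231) on the stand, from (183,240) to (277,222). The saddle is at about (355,312) with its bush at (345,312), so its lip points right (−y). The vise sits in front of the stand at (240,350). The side view agrees, and shows the bar across the two bearers.

```bash
python3 - <<'E'
from h import *
s=snap("top"); im=s["pixels"]; hsv=cv2.cvtColor(im,cv2.COLOR_RGB2HSV)
def comp(m,c,name,z):
    n,l,st,ce=cv2.connectedComponentsWithStats(m.astype(np.uint8)); k=l[c[1],c[0]]
    if k==0: print(name,"miss",hsv[c[1],c[0]]);return
    cn,_=cv2.findContours((l==k).astype(np.uint8),cv2.RETR_EXTERNAL,cv2.CHAIN_APPROX_NONE)
    r=cv2.minAreaRect(max(cn,key=len)); b=cv2.boxPoints(r)
    print(name,st[k][4],np.round(b,1).tolist()); W=np.array([onz(s,*p,z)[:2] for p in b]); print(np.round(W,4).tolist(),"c",W.mean(0).round(4))
    for i in (0,1):
        d=W[i+1]-W[i]; print("  len",np.linalg.norm(d).round(4),"ang",np.degrees(np.arctan2(d[1],d[0])).round(1))
g=(hsv[...,1]<45)&(hsv[...,2]>150)
comp(g,(230,228),"bar",.075); comp(g,(370,312),"saddle",.032)
for p in [(230,228),(230,240),(370,312),(335,312),(100+120,190),(258,200)]: print(p,hsv[p[1],p[0]])
y=(hsv[...,1]>70)&(hsv[...,2]>170)
comp(y,(220,190),"stand",.012)
print("vise",onz(s,240,308,.1),onz(s,230,370,.12))
big=cv2.resize(im[150:340,160:420],None,fx=3,fy=3,interpolation=cv2.INTER_CUBIC); cv2.imwrite("pics/crop1.png",big[...,::-1])
E
```

```text
bar 58294 [[133.0, 383.0], [134.10000610351562, 120.19999694824219], [640.0999755859375, 122.5], [638.9000244140625, 385.20001220703125]]
[[0.2976, 0.0739], [0.8195, 0.115], [0.8174, -0.9424], [0.291, -0.8653]] c [ 0.5564 -0.4047]
  len 0.5235 ang 4.5
  len 1.0573 ang -90.1
saddle 58294 [[133.0, 383.0], [134.10000610351562, 120.19999694824219], [640.0999755859375, 122.5], [638.9000244140625, 385.20001220703125]]
[[0.2924, 0.0912], [0.8403, 0.1343], [0.8382, -0.9758], [0.2855, -0.8949]] c [ 0.5641 -0.4113]
  len 0.5496 ang 4.5
  len 1.11 ang -90.1
(230, 228) [ 60   1 247]
(230, 240) [ 45   7 210]
(370, 312) [120   1 246]
(335, 312) [150  12 108]
(220, 190) [ 22  65 241]
(258, 200) [ 8 41 94]
stand miss [ 22  65 241]
vise [ 0.43395609 -0.12379119  0.1       ] [ 0.32551381 -0.11346272  0.12      ]
```

View pics/crop1.png

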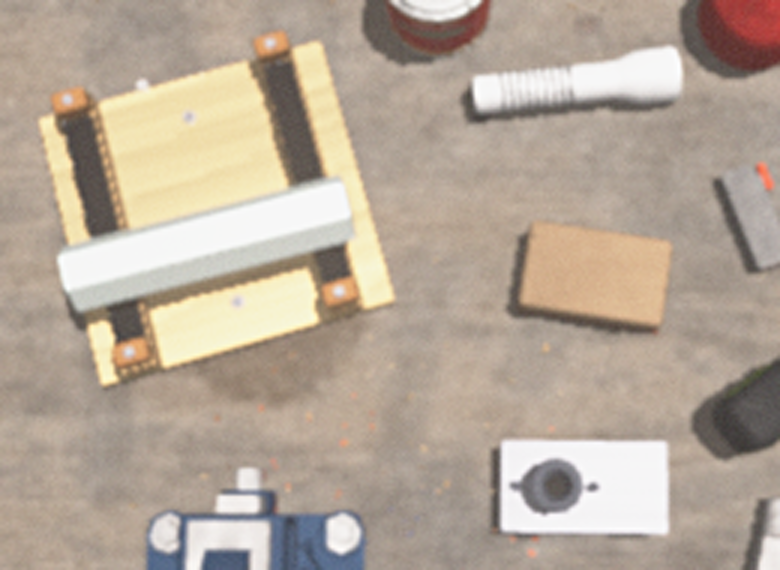

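The crop shows the bar silhouette with corners near (60,250), (340,178), (352,235) and (75,310). The saddle box spans (500,440) to (668,533), with the bush top at (553,485).

```bash
python3 - <<'E'
from h import *
s=snap("top")
f=lambda X,Y,z:onz(s,160+(X+.5)/3-.5,150+(Y+.5)/3-.5,z)[:2]
P=[f(*p,.059) for p in [(60,250),(340,178),(352,235),(75,310)]]
print("bar",np.round(P,4).tolist(),"mid",np.mean(P,0).round(4))
for a,b in((0,1),(3,2)):
    d=P[b]-P[a];print(np.linalg.norm(d),np.degrees(np.arctan2(d[1],d[0])))
S=[f(*p,.032) for p in [(500,440),(668,440),(668,533),(500,533)]]
print("sad",np.round(S,4).tolist(),"mid",np.mean(S,0).round(4),"bush",f(553,485,.056))
Q=[f(*p,.053) for p in [(70,98),(271,43),(340,290),(131,350)]]
print("stops",np.round(Q,4).tolist(),"mid",np.mean(Q,0)); d=Q[1]-Q[0];print(np.degrees(np.arctan2(d[1],d[0])));d=Q[2]-Q[3];print(np.degrees(np.arctan2(d[1],d[0])))
print("vise",f(250,470,.08))
E
```

```text
bar [[0.5837, 0.0096], [0.6332, -0.1762], [0.5939, -0.185], [0.5432, -0.0028]] mid [ 0.5885 -0.0886]
0.1923064585656755 -75.06415806255097
0.1891265886028846 -74.42792804357558
sad [[0.4598, -0.2839], [0.4597, -0.3961], [0.3988, -0.3945], [0.3989, -0.2837]] mid [ 0.4293 -0.3396] bush [ 0.42935052 -0.31773331]
stops [[0.6916, 0.0115], [0.7314, -0.1256], [0.5577, -0.1772], [0.5174, -0.0397]] mid [ 0.62454128 -0.08274832]
-73.82071284088002
-73.64199717605311
vise [ 0.43785764 -0.12580148]
```

Request:
play_rows([
  {"twist": [0, 0, 0], "xyz": [100, 170, 0], "claw": 60},
  {"twist": [0, 0, 0], "xyz": [100, 170, 0], "claw": 60},
  {"twist": [0, 0, 0], "xyz": [100, 170, 0], "claw": 60},
  {"twist": [0, 0, 0], "xyz": [100, 170, 0], "claw": 60},
  {"twist": [7.9, -28.9, 0], "xyz": [344, 595, -10], "claw": 60},
  {"twist": [7.9, -28.9, 0], "xyz": [344, 595, -10], "claw": 60},
  {"twist": [7.9, -28.9, 0], "xyz": [344, 595, -10], "claw": 60},
  {"twist": [7.9, -28.9, 0], "xyz": [344, 595, -10], "claw": 60},
  {"twist": [7.9, -28.9, 0], "xyz": [344, 595, -10], "claw": 60},
  {"twist": [7.9, -28.9, 0], "xyz": [344, 595, -10], "claw": 60},
  {"twist": [7.9, -28.9, 0], "xyz": [344, 595, -10], "claw": 60},
  {"twist": [7.9, -28.9, 0], "xyz": [344, 595, -10], "claw": 60},
  {"twist": [7.9, -28.9, 0], "xyz": [344, 595, -10], "claw": 60},
  {"twist": [7.9, -28.9, 0], "xyz": [344, 595, -10], "claw": 60},
  {"twist": [7.9, -28.9, 0], "xyz": [344, 595, -10], "claw": 60},
])

```text
clock: 2.08
position: [0.5462, -0.1039, 0.2327]
ee_rot: [-2.945, -0.415, -0.781]
force: [-0.4, -0.0, 0.1]
grip_width: 0.0511
gripper_force: 0.0
```

```bash
python3 - <<'E'
from h import *
from scipy.spatial.transform import Rotation as R
st=env.get_state(); M=R.from_rotvec(st["ee_rot"]).as_matrix(); print(st["clock"],st["position"],st["qpos"].round(2),M.round(3).tolist(),st["grip_width"])
s=snap("wrist"); save(s,"w1"); print(np.round(s["world_from_camera"],3).tolist(),s["fx"],s["k1"])
T=np.array(s["world_from_camera"]); print("cam in tool",(M.T@(T[:3,3]-st["position"])).round(3))
E
```

```text
2.075 [ 0.54623224 -0.10388558  0.23271418] [ 0.52  0.34 -0.39  2.3  -1.04  0.11 -0.09] [[0.835, 0.275, 0.477], [0.242, -0.961, 0.132], [0.495, 0.005, -0.869]] 0.05106579227692768
[[0.276, -0.942, 0.191, 0.548], [-0.961, -0.271, 0.05, -0.102], [0.004, -0.198, -0.98, 0.388], [0.0, 0.0, 0.0, 1.0]] 375.12172419185595 -0.004233735987023888
cam in tool [ 0.079 -0.001 -0.134]
```

View pics/w1.png

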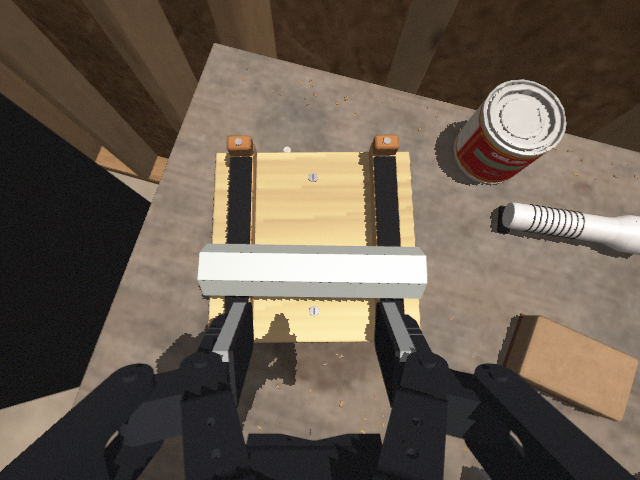

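The wrist view shows the bar crossing both bearers, with its top flat between about (200,252) and (427,285). The open fingers at x≈235 and x≈395 sit between the bearers. Joints 5 and 6 are at their limits, so I'll use less tilt.

```bash
python3 - <<'E'
from h import *
s=snap("wrist")
P=[onz(s,*p,.079)[:2] for p in [(200,252),(427,254),(426,285),(197,284)]]+[onz(s,*p,.059)[:2] for p in [(205,297),(425,297)]]
print(np.round(P,4).tolist(),"mid",np.mean(P[:4],0))
for a,b in((0,1),(3,2),(4,5),(0,3)):
    d=P[b]-P[a];print(np.linalg.norm(d),np.degrees(np.arctan2(d[1],d[0])))
E
```

```text
[[0.5749, 0.0029], [0.6257, -0.1801], [0.6001, -0.1849], [0.549, -0.0036], [0.5403, -0.0076], [0.5931, -0.1917]] mid [ 0.58741668 -0.09140612]
0.18989786308141807 -74.49522956251442
0.1883967371369829 -74.25362482476939
0.1914607179585866 -74.01267290482002
0.026719605904221424 -165.89745567736333
```

Request:
play_rows([
  {"twist": [-2.6, 9.6, 0], "xyz": [-10, 0, -50], "claw": 60},
  {"twist": [-2.6, 9.6, 0], "xyz": [-10, 0, -50], "claw": 60},
  {"twist": [-2.6, 9.6, 0], "xyz": [-10, 0, -100], "claw": 60},
  {"twist": [-2.6, 9.6, 0], "xyz": [-10, 0, -120], "claw": 60},
  {"twist": [-2.6, 9.6, 0], "xyz": [-10, 0, -120], "claw": 60},
  {"twist": [-2.6, 9.6, 0], "xyz": [-10, 0, -120], "claw": 60},
])

```text
clock: 2.92
position: [0.5434, -0.1094, 0.1273]
ee_rot: [-3.018, -0.421, -0.494]
force: [-0.0, -1.5, -0.0]
grip_width: 0.0515
gripper_force: 0.0
```

```bash
python3 - <<'E'
from h import *
from scipy.spatial.transform import Rotation as R
st=env.get_state(); M=R.from_rotvec(st["ee_rot"]).as_matrix(); print(st["clock"],st["position"],st["qpos"].round(2),M.round(3).tolist(),st["force"])
E
```

```text
2.925 [ 0.54339795 -0.10937919  0.12733537] [ 0.27  0.52 -0.12  2.29 -1.05  0.11 -0.09] [[0.912, 0.275, 0.305], [0.258, -0.961, 0.097], [0.32, -0.01, -0.947]] [-0.04733771 -1.52739803 -0.04980219]
```

Request:
play_rows([
  {"twist": [-4.8, 17.4, 0], "xyz": [0, 5, 10], "claw": 60},
  {"twist": [-4.8, 17.4, 0], "xyz": [0, 5, 10], "claw": 60},
  {"twist": [-4.8, 17.4, 0], "xyz": [0, 5, 10], "claw": 60},
  {"twist": [-4.8, 17.4, 0], "xyz": [0, 5, 10], "claw": 60},
])

```text
clock: 3.42
position: [0.5463, -0.0996, 0.1378]
ee_rot: [-3.096, -0.446, -0.017]
force: [-0.0, 0.5, -0.9]
grip_width: 0.051
gripper_force: 0.0
```

```bash
cat > st.py <<'E'
from h import *
from scipy.spatial.transform import Rotation as R
st=env.get_state(); M=R.from_rotvec(st["ee_rot"]).as_matrix(); print(st["clock"],st["position"].round(4),st["qpos"].round(2),M.round(3).tolist(),st["force"].round(1))
E
python3 st.py
```

```text
3.425 [ 0.5463 -0.0996  0.1378] [-0.32  0.62  0.62  2.11 -0.66  0.61 -0.52] [[0.959, 0.282, 0.009], [0.282, -0.959, 0.014], [0.012, -0.011, -1.0]] [-0.   0.5 -0.9]
```

Request:
play_rows([
  {"twist": [0, 0, 0], "xyz": [-4, -4, -50], "claw": 60},
  {"twist": [2.7, -9.6, 0], "xyz": [-4, -4, -70], "claw": 60},
  {"twist": [2.7, -9.6, 0], "xyz": [-4, -4, -91], "claw": 60},
  {"twist": [2.7, -9.6, 0], "xyz": [-4, -4, -91], "claw": 60},
  {"twist": [2.7, -9.6, 0], "xyz": [-4, -4, -91], "claw": 60},
])

```text
clock: 4.05
position: [0.539, -0.1089, 0.0462]
ee_rot: [-3.062, -0.428, -0.281]
force: [1.1, -0.7, 1.1]
grip_width: 0.051
gripper_force: 0.0
```

```bash
python3 st.py; python3 -c "
from h import *
save(snap('wrist'),'w2')"
```

```text
4.05 [ 0.539  -0.1089  0.0462] [ 0.14  0.67  0.01  2.25 -1.02  0.11 -0.13] [[0.946, 0.275, 0.174], [0.268, -0.961, 0.061], [0.184, -0.011, -0.983]] [ 1.1 -0.7  1.1]
```

View pics/w2.png

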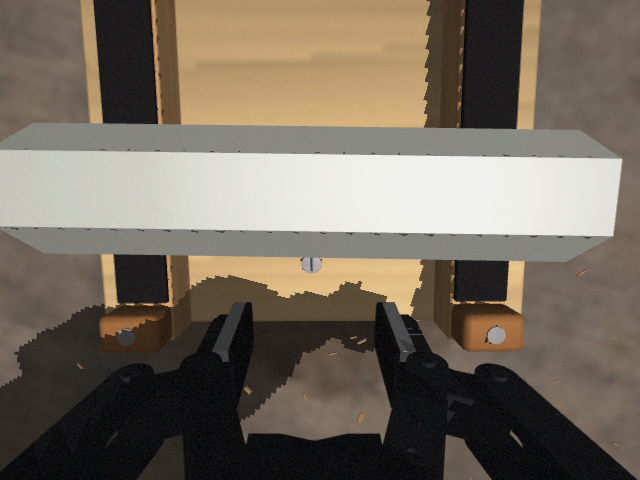

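The fingers are between the bearers on the near side, with tips near (235,305) and (385,305) and the bar edge at row 258. Next is the first roll.

Request:
play_rows([
  {"twist": [0, 0, 0], "xyz": [11.6, 3.3, 0], "claw": 60},
  {"twist": [0, 0, 0], "xyz": [16.4, 4.6, 0], "claw": 60},
  {"twist": [0, 0, 0], "xyz": [18.3, 5.1, 0], "claw": 60},
  {"twist": [0, 0, 0], "xyz": [20.2, 5.7, 2.8], "claw": 60},
  {"twist": [0, 0, 0], "xyz": [22.1, 6.2, 5.7], "claw": 60},
  {"twist": [0, 0, 0], "xyz": [24.6, 6.9, 8.3], "claw": 60},
  {"twist": [0, 0, 0], "xyz": [27, 7.6, 10.6], "claw": 60},
  {"twist": [0, 0, 0], "xyz": [29.9, 8.4, 12.8], "claw": 60},
  {"twist": [0, 0, 0], "xyz": [32.7, 9.2, 15], "claw": 60},
])

```text
clock: 5.22
position: [0.5726, -0.0965, 0.0604]
ee_rot: [-3.059, -0.437, -0.279]
force: [0.2, -0.5, 0.0]
grip_width: 0.0513
gripper_force: 0.0
```

```bash
python3 st.py; python3 -c "
from h import *
save(snap('wrist'),'w3')"
```

```text
5.225 [ 0.5726 -0.0965  0.0604] [-0.    0.67  0.17  2.19 -0.98  0.23 -0.21] [[0.944, 0.281, 0.172], [0.274, -0.96, 0.063], [0.183, -0.013, -0.983]] [ 0.2 -0.5  0. ]
```

View pics/w3.png

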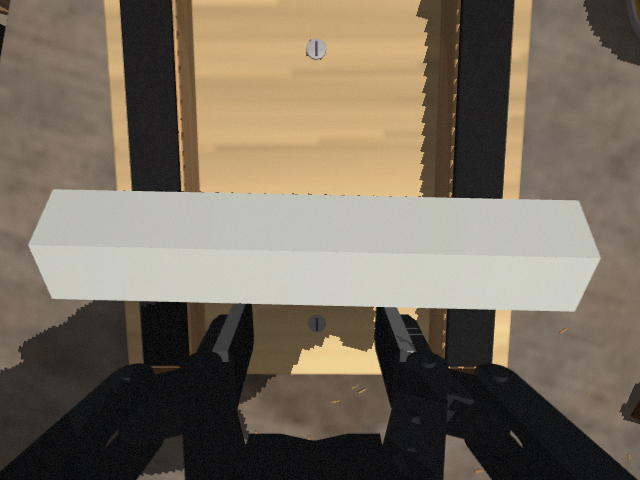

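The bar is tipped about 30°, with an edge up along row 250 and resting on the fingers. I'll push on past the balance point.

Request:
play_rows([
  {"twist": [0, 0, 0], "xyz": [2.9, 0.8, 2], "claw": 60},
  {"twist": [0, 0, 0], "xyz": [5.8, 1.6, 3.5], "claw": 60},
  {"twist": [0, 0, 0], "xyz": [8.7, 2.4, 4.5], "claw": 60},
  {"twist": [0, 0, 0], "xyz": [8.7, 2.4, 4.5], "claw": 60},
  {"twist": [0, 0, 0], "xyz": [8.7, 2.4, 4.5], "claw": 60},
])

```text
clock: 5.9
position: [0.5805, -0.0941, 0.0646]
ee_rot: [-3.059, -0.436, -0.278]
force: [0.3, -0.1, 0.6]
grip_width: 0.051
gripper_force: 0.0
```

```bash
cat > bar.py <<'E'
# bar: bright low-saturation blob in wrist view; report silhouette rect on z=.059 and face shades
from st import *
s=snap("wrist"); im=s["pixels"]; hsv=cv2.cvtColor(im,cv2.COLOR_RGB2HSV)
g=((hsv[...,1]<25)&(hsv[...,2]>95)).astype(np.uint8); g=cv2.morphologyEx(g,cv2.MORPH_OPEN,np.ones((9,9)))
n,l,q,c=cv2.connectedComponentsWithStats(g); k=1+np.argmax(q[1:,4]); print("blob",q[k],c[k].round(1))
cn,_=cv2.findContours((l==k).astype(np.uint8),0,1); ap=cv2.approxPolyDP(max(cn,key=len),4,True)[:,0]
print(ap.tolist())
col=hsv[:,int(c[k][0]),2].astype(int); e=np.where(abs(np.diff(col))>8)[0]; print("edges in column",int(c[k][0]),[(int(i),int(col[i]),int(col[i+1])) for i in e if 50<i<420][:40])
E
python3 bar.py; python3 -c "
from h import *
save(snap('wrist'),'w4')"
```

```text
5.9 [ 0.5805 -0.0941  0.0646] [-0.03  0.67  0.21  2.17 -0.96  0.26 -0.24] [[0.944, 0.281, 0.171], [0.274, -0.96, 0.064], [0.182, -0.013, -0.983]] [ 0.3 -0.1  0.6]
blob [   49   183   535   121 55951] [314.9 242. ]
[[49, 213], [53, 277], [88, 293], [242, 292], [320, 298], [321, 291], [340, 291], [341, 284], [345, 292], [360, 292], [363, 284], [390, 285], [394, 293], [409, 293], [413, 286], [417, 294], [429, 294], [429, 287], [435, 286], [433, 301], [543, 303], [576, 289], [583, 225], [553, 193], [81, 183]]
edges in column 314 [(58, 195, 181), (59, 181, 171), (77, 186, 140), (78, 140, 169), (79, 169, 200), (186, 201, 189), (187, 189, 145), (219, 150, 243), (283, 230, 140), (298, 141, 110), (299, 110, 89), (326, 83, 68), (343, 74, 92), (344, 92, 136), (345, 136, 221), (382, 231, 212), (383, 212, 161), (384, 161, 97)]
```

View pics/w4.png

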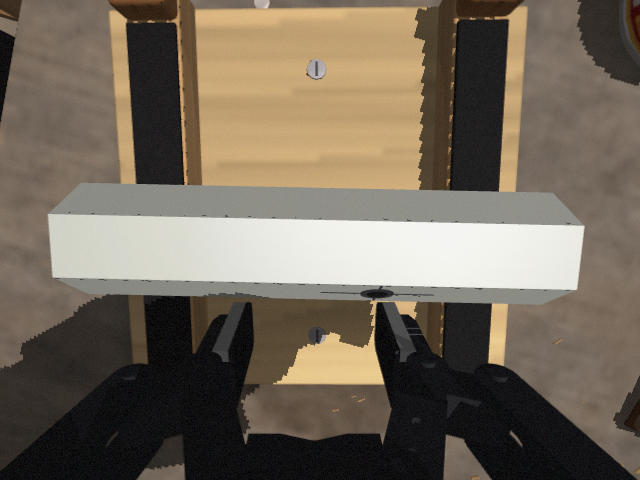

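The first roll is complete: the pilot hole now shows on the near upper flat at (377,294), and the top flat spans rows 219–283. I'll locate the axis before the second roll.

```bash
python3 - <<'E'
from st import *
s=snap("wrist")
P=[onz(s,*p,.079)[:2] for p in [(49,213),(583,225),(576.5,290),(52.5,277.5)]]
P=np.array(P);m=P.mean(0);d=P[1]+P[2]-P[0]-P[3];a=np.arctan2(d[1],d[0]);print(m,np.degrees(a),np.linalg.norm(d)/2)
u=np.array([np.cos(a),np.sin(a)]);n=np.array([-u[1],u[0]]);r=st["position"][:2]-m;print("tcp rel n,u",r@n,r@u,n)
E
```

```text
6.0 [ 0.5805 -0.0942  0.0646] [-0.03  0.67  0.21  2.17 -0.96  0.26 -0.24] [[0.945, 0.281, 0.171], [0.274, -0.96, 0.064], [0.182, -0.013, -0.983]] [ 0.9 -0.7 -0.1]
[ 0.61157714 -0.08443722] -74.90950060439646 0.18790674363516127
tcp rel n,u -0.032580525898165576 0.0012979306073550973 [0.96551581 0.26034441]
```

Request:
play_rows([
  {"twist": [0, 0, 0], "xyz": [-10, -2.7, 0], "claw": 60},
  {"twist": [0, 0, 0], "xyz": [-17.9, -4.8, 0], "claw": 60},
  {"twist": [0, 0, 0], "xyz": [-17.9, -4.8, -10], "claw": 60},
  {"twist": [0, 0, 0], "xyz": [-17.9, -4.8, -18.6], "claw": 60},
  {"twist": [0, 0, 0], "xyz": [-17.9, -4.8, -18.6], "claw": 60},
  {"twist": [0, 0, 0], "xyz": [-17.9, -4.8, -18.6], "claw": 60},
])

```text
clock: 6.8
position: [0.5627, -0.0991, 0.0461]
ee_rot: [-3.059, -0.436, -0.278]
force: [-1.0, 0.0, -0.6]
grip_width: 0.051
gripper_force: 0.0
```

Request:
play_rows([
  {"twist": [0, 0, 0], "xyz": [11.6, 3.2, 0], "claw": 60},
  {"twist": [0, 0, 0], "xyz": [16.4, 4.5, 0], "claw": 60},
  {"twist": [0, 0, 0], "xyz": [18.3, 5, 0], "claw": 60},
  {"twist": [0, 0, 0], "xyz": [20.2, 5.5, 2.8], "claw": 60},
  {"twist": [0, 0, 0], "xyz": [22.1, 6, 5.7], "claw": 60},
  {"twist": [0, 0, 0], "xyz": [24.6, 6.7, 8.3], "claw": 60},
  {"twist": [0, 0, 0], "xyz": [27, 7.4, 10.6], "claw": 60},
  {"twist": [0, 0, 0], "xyz": [29.9, 8.2, 12.8], "claw": 60},
  {"twist": [0, 0, 0], "xyz": [32.7, 9, 15], "claw": 60},
  {"twist": [0, 0, 0], "xyz": [35.6, 9.7, 17], "claw": 60},
  {"twist": [0, 0, 0], "xyz": [38.5, 10.5, 18.5], "claw": 60},
  {"twist": [0, 0, 0], "xyz": [41.4, 11.3, 19.5], "claw": 60},
  {"twist": [0, 0, 0], "xyz": [41.4, 11.3, 19.5], "claw": 60},
  {"twist": [0, 0, 0], "xyz": [41.4, 11.3, 19.5], "claw": 60},
])

```text
clock: 8.55
position: [0.604, -0.0876, 0.0655]
ee_rot: [-3.059, -0.436, -0.278]
force: [-0.3, 0.4, -0.1]
grip_width: 0.0511
gripper_force: 0.0
```

Request:
play_rows([
  {"twist": [0, 0, 0], "xyz": [-15, -4, 5], "claw": 60},
  {"twist": [0, 0, 0], "xyz": [-25, -6.8, 30], "claw": 60},
  {"twist": [-2.8, 9.6, 0], "xyz": [-25, -6.8, 90], "claw": 80},
  {"twist": [-2.8, 9.6, 0], "xyz": [-25, -6.8, 110], "claw": 100},
  {"twist": [-2.8, 9.6, 0], "xyz": [-25, -6.8, 110], "claw": 100},
  {"twist": [-2.8, 9.6, 0], "xyz": [-25, -6.8, 110], "claw": 100},
])

```text
clock: 9.3
position: [0.578, -0.0941, 0.1752]
ee_rot: [-3.095, -0.44, -0.01]
force: [-0.7, 0.1, -0.7]
grip_width: 0.0857
gripper_force: 0.0
```

```bash
python3 bar.py; python3 -c "
from h import *
save(snap('wrist'),'w5')"
```

```text
9.3 [ 0.578  -0.0941  0.1752] [-0.38  0.6   0.69  2.01 -0.6   0.73 -0.6 ] [[0.96, 0.279, 0.004], [0.278, -0.96, 0.016], [0.009, -0.014, -1.0]] [-0.7  0.1 -0.7]
blob [  160   117   318    77 21561] [319.7 154.5]
[[160, 135], [161, 157], [170, 174], [186, 175], [190, 185], [215, 189], [459, 193], [461, 181], [472, 181], [477, 150], [468, 123], [170, 117]]
edges in column 319 [(58, 221, 212), (60, 216, 186), (61, 186, 153), (71, 149, 211), (73, 218, 159), (74, 159, 223), (118, 227, 210), (119, 210, 162), (138, 166, 196), (139, 196, 251), (177, 250, 239), (178, 239, 89), (179, 89, 157), (190, 156, 175), (191, 175, 224), (212, 227, 100), (239, 95, 106), (240, 106, 232), (243, 234, 153), (244, 153, 201), (245, 201, 163), (246, 163, 114), (253, 115, 147), (254, 147, 220), (255, 220, 241), (280, 247, 225), (281, 225, 112), (373, 136, 163), (377, 160, 143), (390, 129, 114), (391, 114, 41), (398, 46, 68), (399, 68, 101), (418, 95, 86), (419, 86, 52)]
```

View pics/w5.png

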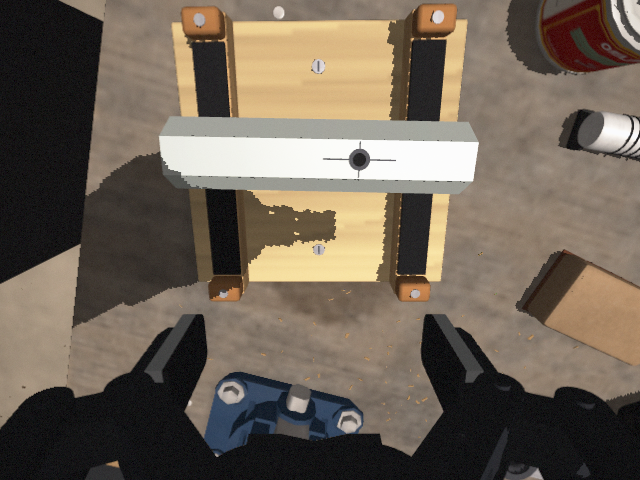

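The second roll is complete: the pilot hole faces up at (360,159) and the bar lies flat. I'll measure it and move over the saddle.

```bash
python3 - <<'E'
from st import *
s=snap("wrist")
P=np.array([onz(s,*p,.079)[:2] for p in [(160,136),(477,143),(472,181.5),(167,175.5)]])
h=onz(s,360,159,.079)[:2]
m=P.mean(0);d=P[1]+P[2]-P[0]-P[3];a=np.arctan2(d[1],d[0]);u=d/np.linalg.norm(d);print(P.round(4).tolist(),m,np.degrees(a),np.linalg.norm(d)/2,"hole",h,(h-m)@u)
E
```

```text
9.4 [ 0.5778 -0.0946  0.1747] [-0.37  0.61  0.69  2.01 -0.6   0.73 -0.6 ] [[0.961, 0.278, 0.003], [0.277, -0.961, 0.016], [0.007, -0.015, -1.0]] [-0.  -0.6 -0.9]
[[0.62, 0.0147], [0.6684, -0.1664], [0.6466, -0.1726], [0.5981, 0.0069]] [ 0.63326405 -0.07932989] -74.9607548069616 0.186706239385917 hole [ 0.64033765 -0.1031716 ] 0.024860555141361335
```

Request:
play_rows([
  {"twist": [0, 0, 0], "xyz": [-20, -40, 30], "claw": 100},
  {"twist": [0, 0, 74], "xyz": [-149, -244, 20], "claw": 100},
  {"twist": [0, 0, 74], "xyz": [-149, -244, 20], "claw": 100},
  {"twist": [0, 0, 74], "xyz": [-149, -244, 20], "claw": 100},
  {"twist": [0, 0, 74], "xyz": [-149, -244, 20], "claw": 100},
  {"twist": [0, 0, 74], "xyz": [-149, -244, 20], "claw": 100},
  {"twist": [0, 0, 74], "xyz": [-149, -244, 20], "claw": 100},
  {"twist": [0, 0, 74], "xyz": [-149, -244, 20], "claw": 100},
  {"twist": [0, 0, 74], "xyz": [-149, -244, 20], "claw": 100},
  {"twist": [0, 0, 74], "xyz": [-149, -244, 20], "claw": 100},
  {"twist": [0, 0, 74], "xyz": [-149, -244, 20], "claw": 100},
])

```text
clock: 10.82
position: [0.43, -0.3384, 0.1953]
ee_rot: [-2.21, -2.211, 0.006]
force: [0.6, 0.3, -0.1]
grip_width: 0.0852
gripper_force: 0.0
```

```bash
python3 st.py; python3 -c "
from h import *
save(snap('wrist'),'w6')"
```

```text
10.825 [ 0.43   -0.3384  0.1953] [ 0.34  0.47  0.31  2.05 -0.22  0.67  0.8 ] [[-0.001, 1.0, -0.014], [1.0, 0.001, 0.009], [0.009, -0.014, -1.0]] [ 0.6  0.3 -0.1]
```

View pics/w6.png

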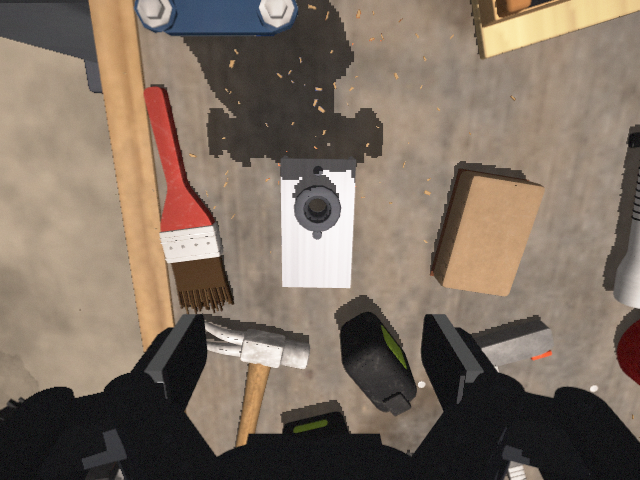

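The saddle fills (281,158) to (353,288), with the bush top at (318,207). The dark band at its upper edge is shadow. The saddle is almost exactly axis-aligned, and the tape and block are clear of it.

```bash
python3 - <<'E'
from st import *
s=snap("wrist"); hsv=cv2.cvtColor(s["pixels"],cv2.COLOR_RGB2HSV)
for v in (185,250,280):
    r=hsv[v,260:380,2].astype(int); w=np.where(r>225)[0]+260; print(v,w.min(),w.max())
P=np.array([onz(s,*p,.032)[:2] for p in [(281,158),(356,159),(352,288),(282.5,287.5)]]);b=onz(s,318,206.5,.056)[:2]
print(P.round(4).tolist(),P.mean(0),"bush",b)
for p,q in((0,3),(1,2)): d=P[q]-P[p]; print(np.linalg.norm(d),np.degrees(np.arctan2(d[1],d[0])))
c=[onz(s,(w0+w1)/2,v,.032)[:2] for v,w0,w1 in((185,281,354),(280,282.5,352))]; print(c)
E
```

```text
10.875 [ 0.4301 -0.3383  0.1954] [ 0.34  0.47  0.31  2.05 -0.22  0.67  0.8 ] [[-0.001, 1.0, -0.014], [1.0, 0.002, 0.008], [0.009, -0.013, -1.0]] [-0.4  0.5  0. ]
185 281 354
250 282 351
280 282 349
[[0.4011, -0.2843], [0.4593, -0.2849], [0.4598, -0.394], [0.3997, -0.3941]] [ 0.4299709 -0.3393397] bush [ 0.43012457 -0.3174236 ]
0.10978031860897343 -90.73113028087478
0.10913935490561166 -89.74820742568647
[array([ 0.429558 , -0.3051974]), array([ 0.42974591, -0.38680385])]
```

Request:
play_rows([
  {"twist": [-0.5, -0.8, 0], "xyz": [0, -0.5, -60], "claw": 95},
  {"twist": [-0.5, -0.8, 0], "xyz": [0, -0.5, -120], "claw": 95},
  {"twist": [-0.5, -0.8, 0], "xyz": [0, -0.5, -165], "claw": 95},
  {"twist": [-0.5, -0.8, 0], "xyz": [0, -0.5, -183], "claw": 95},
  {"twist": [-0.5, -0.8, 0], "xyz": [0, -0.5, -183], "claw": 95},
  {"twist": [-0.5, -0.8, 0], "xyz": [0, -0.5, -183], "claw": 60},
  {"twist": [-0.5, -0.8, 0], "xyz": [0, -0.5, -183], "claw": 40},
  {"twist": [-0.5, -0.8, 0], "xyz": [0, -0.5, -183], "claw": 40},
  {"twist": [-0.5, -0.8, 0], "xyz": [0, -0.5, -183], "claw": 40},
  {"twist": [-0.5, -0.8, 0], "xyz": [0, -0.5, -183], "claw": 40},
])

```text
clock: 12.18
position: [0.4311, -0.3394, 0.0146]
ee_rot: [2.215, 2.222, 0.002]
force: [0.2, -0.2, 7.5]
grip_width: 0.0581
gripper_force: 63.5
```

```bash
python3 st.py
```

```text
12.175 [ 0.4311 -0.3394  0.0146] [ 0.48  0.75  0.13  2.16 -0.36  0.25  0.92] [[-0.003, 1.0, 0.003], [1.0, 0.003, -0.002], [-0.002, 0.003, -1.0]] [ 0.2 -0.2  7.5]
```

Request:
play_rows([
  {"twist": [0, 0, 0], "xyz": [0, 0, 20], "claw": 40},
  {"twist": [0, 0, 0], "xyz": [0, 0, 70], "claw": 40},
  {"twist": [0, 0, 0], "xyz": [0, 0, 130], "claw": 40},
  {"twist": [0, 0, 5], "xyz": [40, 38, 160], "claw": 40},
  {"twist": [0, 0, 10], "xyz": [80, 76, 170], "claw": 40},
  {"twist": [0, 0, 15], "xyz": [120, 114, 170], "claw": 40},
  {"twist": [0, 0, 15], "xyz": [160, 152, 160], "claw": 40},
  {"twist": [0, 0, 15], "xyz": [200, 190, 150], "claw": 40},
  {"twist": [0, 0, 15], "xyz": [217, 207, 140], "claw": 40},
  {"twist": [0, 0, 15], "xyz": [217, 207, 140], "claw": 40},
  {"twist": [0, 0, 15], "xyz": [217, 207, 140], "claw": 40},
  {"twist": [0, 0, 15], "xyz": [217, 207, 140], "claw": 40},
])

```text
clock: 13.68
position: [0.6463, -0.1336, 0.1533]
ee_rot: [1.911, 2.492, 0.0]
force: [-0.2, -0.3, -3.9]
grip_width: 0.0579
gripper_force: 66.4
```

```bash
python3 st.py; python3 -c "
from h import *
a=snap('wrist')['pixels'];b=snap('side')['pixels']
c=np.hstack([a[:,60:560],cv2.resize(b[140:300,220:420],(300,240)).repeat(1,0) if 0 else np.vstack([cv2.resize(b[150:270,240:400],(300,225)),np.zeros((255,300,3),np.uint8)])])
cv2.imwrite('pics/w7.png',c[...,::-1])"
```

```text
13.675 [ 0.6463 -0.1336  0.1533] [-0.05  0.63  0.26  1.84 -0.24  0.7   0.61] [[-0.259, 0.966, 0.001], [0.966, 0.259, -0.001], [-0.001, 0.001, -1.0]] [-0.2 -0.3 -3.9]
```

View pics/w7.png

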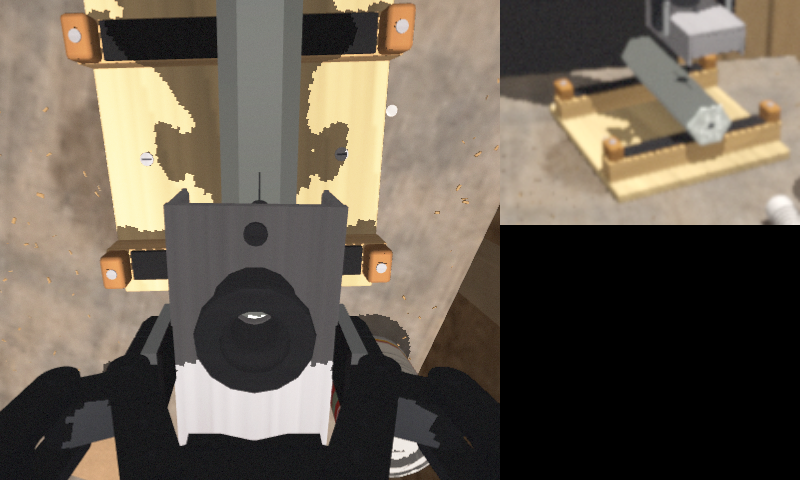

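The saddle is held square above the bar, with its open end at row 205 between columns 166 and 348. The bar runs up between columns 217 and 303. Now a lateral check.

```bash
python3 - <<'E'
from st import *
s=snap("wrist"); g=cv2.cvtColor(s["pixels"],cv2.COLOR_RGB2GRAY).astype(int)
u=np.array([np.cos(np.radians(-74.9)),np.sin(np.radians(-74.9))]);n=np.array([-u[1],u[0]]); t=st["position"][:2]
for v in (100,150,180):
    r=g[v]; e=[int(i) for i in np.where(abs(r[2:]-r[:-2])>12)[0]+1 if 250<i<390]; print(v,e)
L=lambda x,y,z:((onz(s,x,y,z)[:2]-t)@n*1e3).round(1)
for y,a,b in((5,277,363),(150,281,358),(190,283,357)): print("bar n",y,(L(a,y,.059)+L(b,y,.059))/2,L(a,y,.059),L(b,y,.059))
z=.1707; print("sad",L(226,206,z),L(408,206,z),L(234,355,z),L(393,355,z))
print("open end u",(onz(s,317,206,z)[:2]-t)@u)
E
```

```text
13.775 [ 0.6466 -0.1332  0.1531] [-0.05  0.63  0.26  1.84 -0.24  0.7   0.61] [[-0.26, 0.966, 0.001], [0.966, 0.26, -0.0], [-0.001, 0.001, -1.0]] [ 0.6  0.  -2.9]
100 [296, 297, 340, 341, 367, 368]
150 [251, 252, 253, 297, 340]
180 [254, 255, 256, 297, 298, 317, 318, 319, 320, 339, 369, 370, 387, 388, 389]
bar n 5 2.4499999999999993 -20.3 25.2
bar n 150 2.5 -20.2 25.2
bar n 190 2.9000000000000004 -19.7 25.5
sad -28.5 28.8 -29.6 27.7
open end u -0.055076685683003584
```

Request:
play_rows([
  {"twist": [0, 0, 0], "xyz": [1.8, 0.5, -30], "claw": 40},
  {"twist": [0, 0, 0], "xyz": [1.8, 0.5, -55], "claw": 40},
  {"twist": [0, 0, 0], "xyz": [1.8, 0.5, -68], "claw": 40},
  {"twist": [0, 0, 0], "xyz": [1.8, 0.5, -73], "claw": 40},
  {"twist": [0, 0, 0], "xyz": [1.8, 0.5, -76], "claw": 40},
  {"twist": [0, 0, 0], "xyz": [1.8, 0.5, -76], "claw": 40},
  {"twist": [0, 0, 0], "xyz": [1.8, 0.5, -76], "claw": 40},
])

```text
clock: 14.7
position: [0.6493, -0.1315, 0.0772]
ee_rot: [1.908, 2.494, 0.001]
force: [0.1, -0.3, -2.6]
grip_width: 0.0579
gripper_force: 66.3
```

```bash
python3 - <<'E'
from st import *
s=snap("wrist"); g=cv2.cvtColor(s["pixels"],cv2.COLOR_RGB2GRAY).astype(int)
u=np.array([np.cos(np.radians(-74.9)),np.sin(np.radians(-74.9))]);n=np.array([-u[1],u[0]]); t=st["position"][:2]
for v in (60,120,170):
    r=g[v]; e=[(int(i),int(r[i-1]),int(r[i+1])) for i in np.where(abs(r[2:]-r[:-2])>12)[0]+1 if 240<i<400]; print(v,e)
    print(((onz(s,318,v,.079)[:2]-t)@n*1e3).round(2), "mm at col 318")
E
```

```text
14.7 [ 0.6493 -0.1315  0.0772] [-0.02  0.73  0.22  1.88 -0.27  0.56  0.64] [[-0.262, 0.965, 0.002], [0.965, 0.262, -0.0], [-0.001, 0.002, -1.0]] [ 0.1 -0.3 -2.6]
60 [(277, 100, 121), (278, 108, 122), (349, 123, 101)]
0.33 mm at col 318
120 [(278, 100, 118), (279, 105, 121), (347, 124, 102), (348, 117, 99), (386, 89, 203), (387, 89, 212)]
0.43 mm at col 318
170 [(280, 101, 116), (346, 118, 103), (370, 103, 88), (388, 88, 203), (389, 88, 211)]
0.51 mm at col 318
```

Request:
play_rows([
  {"twist": [0, 0, 0], "xyz": [-0.9, -0.2, 0], "claw": 40},
  {"twist": [0, 0, 0], "xyz": [-0.9, -0.2, -4], "claw": 40},
  {"twist": [0, 0, 0], "xyz": [-0.9, -0.2, -7], "claw": 40},
  {"twist": [0, 0, 0], "xyz": [-0.9, -0.2, -9], "claw": 40},
  {"twist": [0, 0, 0], "xyz": [-0.9, -0.2, -10], "claw": 40},
  {"twist": [0, 0, 0], "xyz": [-0.9, -0.2, -10], "claw": 40},
])

```text
clock: 15.5
position: [0.648, -0.1316, 0.0664]
ee_rot: [1.908, 2.495, 0.0]
force: [1.5, -1.9, -2.6]
grip_width: 0.058
gripper_force: 66.3
```

```bash
python3 st.py
```

```text
15.5 [ 0.648  -0.1316  0.0664] [-0.02  0.74  0.21  1.88 -0.28  0.54  0.64] [[-0.262, 0.965, 0.001], [0.965, 0.262, -0.0], [-0.0, 0.001, -1.0]] [ 1.5 -1.9 -2.6]
```

Request:
play_rows([
  {"twist": [0, 0, 0], "xyz": [0, 0, -0.6], "claw": 40},
  {"twist": [0, 0, 0], "xyz": [0, 0, -1.2], "claw": 40},
  {"twist": [0, 0, 0], "xyz": [0, 0, -1.2], "claw": 40},
])

```text
clock: 15.88
position: [0.6481, -0.1316, 0.0656]
ee_rot: [1.908, 2.494, 0.001]
force: [-0.2, 1.6, 0.2]
grip_width: 0.0579
gripper_force: 66.7
```

Touchdown: the wrist force shows the guide's weight carried by the bar. Now I'll slide it along.

Request:
play_rows([
  {"twist": [0, 0, 0], "xyz": [-0.5, 1.9, 0], "claw": 40},
  {"twist": [0, 0, 0], "xyz": [-1, 3.9, 0], "claw": 40},
  {"twist": [0, 0, 0], "xyz": [-1.6, 5.8, 0], "claw": 40},
  {"twist": [0, 0, 0], "xyz": [-1.6, 5.8, 0], "claw": 40},
])

```text
clock: 16.38
position: [0.6467, -0.1258, 0.0656]
ee_rot: [1.908, 2.494, 0.001]
force: [0.1, -1.5, 1.5]
grip_width: 0.058
gripper_force: 66.8
```

Request:
play_rows([
  {"twist": [0, 0, 0], "xyz": [-0.3, 1, 0], "claw": 40},
  {"twist": [0, 0, 0], "xyz": [-0.5, 1.9, 0], "claw": 40},
  {"twist": [0, 0, 0], "xyz": [-0.5, 1.9, 0], "claw": 40},
])

```text
clock: 16.75
position: [0.6462, -0.1242, 0.0656]
ee_rot: [1.908, 2.494, 0.001]
force: [1.4, -2.4, 3.0]
grip_width: 0.0581
gripper_force: 66.9
```

Request:
play_rows([
  {"twist": [0, 0, 0], "xyz": [-0.2, 0.7, 0], "claw": 40},
  {"twist": [0, 0, 0], "xyz": [-0.2, 0.7, 0], "claw": 40},
])

```text
clock: 17.0
position: [0.646, -0.1235, 0.0656]
ee_rot: [1.908, 2.494, 0.001]
force: [1.1, -4.2, 3.9]
grip_width: 0.0576
gripper_force: 67.0
```

Request:
play_rows([
  {"twist": [0, 0, 0], "xyz": [-0.2, 0.7, 0], "claw": 40},
  {"twist": [0, 0, 0], "xyz": [-0.2, 0.7, 0], "claw": 40},
])

```text
clock: 17.25
position: [0.6458, -0.1228, 0.0656]
ee_rot: [1.908, 2.494, 0.001]
force: [1.7, -4.6, 4.0]
grip_width: 0.0578
gripper_force: 67.1
```

```bash
python3 -c "
from st import *
s=snap('wrist');t=st['position']
u=np.array([np.cos(np.radians(-74.9)),np.sin(np.radians(-74.9))])
a=s['pixels'];b=snap('side');q=cv2.resize(b['pixels'][150:270,240:400],(400,300))
print('far bar end (left) expected px',proj(s,[.6333-.095*u[0],-.0793-.095*u[1],.079]))
c=np.hstack([cv2.resize(a,(400,300)),q]);cv2.imwrite('pics/w8.png',c[...,::-1])"
```

```text
17.25 [ 0.6458 -0.1228  0.0656] [-0.03  0.74  0.21  1.89 -0.28  0.53  0.63] [[-0.261, 0.965, 0.001], [0.965, 0.261, -0.001], [-0.001, 0.001, -1.0]] [ 1.7 -4.6  4. ]
far bar end (left) expected px [ 315.10865798 -124.73393161]
```

View pics/w8.png

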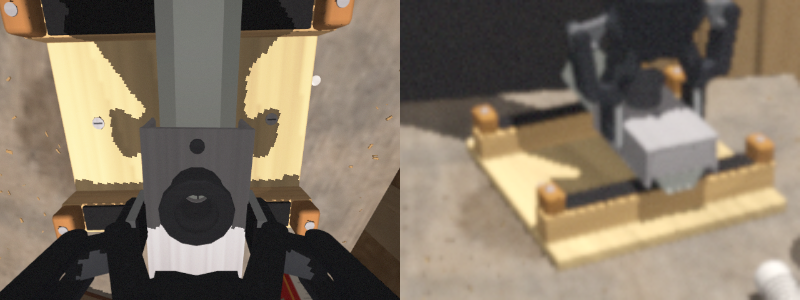

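The saddle is seated over the bar, with the bush near (197,195) in the left half and its lip side at the near end. I'll nudge it once more to confirm the butt.

Request:
play_rows([
  {"twist": [0, 0, 0], "xyz": [-0.2, 0.8, 0.4], "claw": 40},
  {"twist": [0, 0, 0], "xyz": [-0.2, 0.8, 0.4], "claw": 40},
])

```text
clock: 17.6
position: [0.6452, -0.1217, 0.0656]
ee_rot: [1.908, 2.495, 0.0]
force: [0.8, -3.5, 1.6]
grip_width: 0.0579
gripper_force: 66.8
```

Request:
play_rows([
  {"twist": [0, 0, 0], "xyz": [-0.2, 0.8, 0], "claw": 40},
  {"twist": [0, 0, 0], "xyz": [-0.2, 0.8, 0], "claw": 40},
])

```text
clock: 17.85
position: [0.6452, -0.1215, 0.0656]
ee_rot: [1.908, 2.494, -0.0]
force: [2.9, -5.9, -0.3]
grip_width: 0.0576
gripper_force: 66.8
```

Request:
play_rows([
  {"twist": [0, 0, 0], "xyz": [-0.2, 0.8, 0], "claw": 40},
  {"twist": [0, 0, 0], "xyz": [-0.2, 0.8, 0], "claw": 40},
  {"twist": [0, 0, 0], "xyz": [-0.2, 0.8, 0], "claw": 40},
])

```text
clock: 18.23
position: [0.645, -0.121, 0.0656]
ee_rot: [1.909, 2.494, -0.0]
force: [3.0, -6.3, 0.6]
grip_width: 0.0579
gripper_force: 66.8
```

Request:
play_rows([
  {"twist": [0, 0, 0], "xyz": [0.2, -0.8, 0], "claw": 40},
  {"twist": [0, 0, 0], "xyz": [0.2, -0.8, 0], "claw": 40},
])

```text
clock: 18.48
position: [0.6449, -0.1209, 0.0656]
ee_rot: [1.909, 2.495, 0.0]
force: [1.7, -5.1, 0.0]
grip_width: 0.0575
gripper_force: 66.9
```

Force is down and the position held, so I'll release and rise.

Request:
play_rows([
  {"twist": [0, 0, 0], "xyz": [0.2, -0.6, 0], "claw": 40},
  {"twist": [0, 0, 0], "xyz": [0.2, -0.6, 0], "claw": 75},
  {"twist": [0, 0, 0], "xyz": [0.2, -0.6, 0], "claw": 85},
  {"twist": [0, 0, 0], "xyz": [0.2, -0.6, 0], "claw": 95},
  {"twist": [0, 0, 0], "xyz": [0.2, -0.6, 0], "claw": 95},
  {"twist": [0, 0, 0], "xyz": [0.2, -0.6, 0], "claw": 95},
  {"twist": [0, 0, 0], "xyz": [0.2, -0.6, 20], "claw": 95},
  {"twist": [0, 0, 0], "xyz": [0.2, -0.6, 60], "claw": 95},
  {"twist": [0, 0, 0], "xyz": [0, -20, 120], "claw": 95},
  {"twist": [0, 0, 0], "xyz": [0, -60, 150], "claw": 95},
  {"twist": [0, 0, 0], "xyz": [0, -60, 150], "claw": 95},
  {"twist": [0, 0, 0], "xyz": [0, -60, 150], "claw": 95},
])

```text
clock: 19.98
position: [0.6449, -0.1804, 0.2164]
ee_rot: [1.909, 2.494, 0.002]
force: [0.1, 0.1, -0.4]
grip_width: 0.0812
gripper_force: 0.0
```

```bash
python3 -c "
from st import *
s=snap('wrist')
b=snap('side');q=cv2.resize(b['pixels'][150:270,240:400],(360,270));a=s['pixels']
c=np.hstack([cv2.resize(a,(440,330)),np.vstack([q,np.zeros((60,360,3),np.uint8)])]);cv2.imwrite('pics/w9.png',c[...,::-1])"
```

```text
19.975 [ 0.6449 -0.1804  0.2164] [ 0.    0.57  0.29  1.77 -0.21  0.83  0.66] [[-0.262, 0.965, 0.001], [0.965, 0.262, 0.001], [0.0, 0.001, -1.0]] [ 0.1  0.1 -0.4]
```

View pics/w9.png

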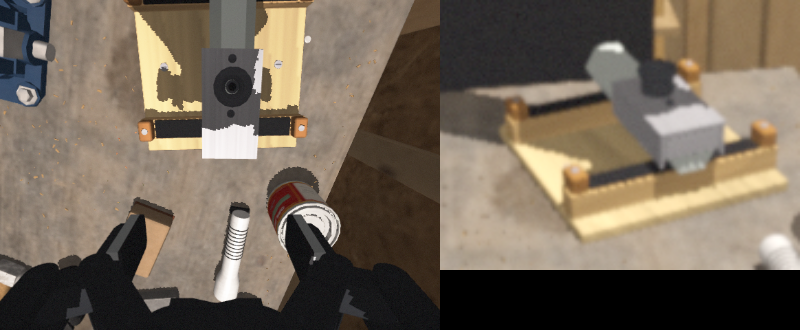

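The guide sits flat on the bar, with its bush at (232,87) left and nothing else disturbed. That makes 12 pictures viewed, over the 10 allowed, so I'll check the butt numerically with an intensity profile along the bar.

Request:
play_rows([
  {"twist": [0, 0, 0], "xyz": [-10, 30, 60], "claw": 95},
  {"twist": [0, 0, 0], "xyz": [-15, 60, 100], "claw": 95},
  {"twist": [0, 0, 0], "xyz": [-15, 60, 100], "claw": 95},
  {"twist": [0, 0, 0], "xyz": [-15, 60, 100], "claw": 95},
  {"twist": [0, 0, 0], "xyz": [-15, 60, 100], "claw": 95},
])

```text
clock: 20.7
position: [0.6295, -0.1212, 0.3141]
ee_rot: [-1.909, -2.494, 0.002]
force: [-0.2, 0.2, -0.6]
grip_width: 0.0811
gripper_force: 0.0
```

```bash
python3 - <<'E'
from st import *
u=np.array([np.cos(np.radians(-74.9)),np.sin(np.radians(-74.9))]);n=np.array([-u[1],u[0]]);m=np.array([.6333,-.0793])
def prof(name,lat,z,rng):
    s=snap(name); g=cv2.cvtColor(s["pixels"],cv2.COLOR_RGB2GRAY).astype(np.float32)
    a=np.arange(*rng,.5)/1e3; pts=np.array([proj(s,[*(m+x*u+lat*n),z]) for x in a],np.float32)
    v=cv2.remap(g,pts[None,:,0],pts[None,:,1],cv2.INTER_LINEAR)[0]; d=v[4:]-v[:-4]
    i=[k for k in range(1,len(d)-1) if abs(d[k])>14 and abs(d[k])>=max(abs(d[max(0,k-4):k+5]))]
    return [(round(float(a[k+2]*1e3),1),round(float(d[k]))) for k in i]
for lat in(-.006,0.002,.006): print("far end",prof("wrist",lat,.079,(-115,-60)),"| open",prof("wrist",lat,.083,(-30,-3)),"| lip",prof("wrist",lat,.083,(70,115)))
print("top far",prof("top",0.002,.079,(-115,-60)),"open",prof("top",.002,.083,(-30,0)),"lip",prof("top",.002,.083,(80,115)))
s=snap("wrist"); print(proj(s,[*(m-.095*u),.079]),proj(s,[*(m+.1*u),.083]))
g=cv2.cvtColor(s["pixels"],cv2.COLOR_RGB2GRAY)
p=proj(s,[*(m+.025*u),.107]); x,y=int(p[0]),int(p[1]); c=cv2.HoughCircles(cv2.medianBlur(g[y-40:y+40,x-40:x+40],3),cv2.HOUGH_GRADIENT,1,20,param1=80,param2=14,minRadius=8,maxRadius=35)
if c is not None:
    for q in c[0]: w=onz(s,x-40+q[0],y-40+q[1],.107)[:2]-m; print("circle r",q[2],"bar x,n mm",(w@u*1e3).round(1),(w@n*1e3).round(1))
E
```

```text
20.7 [ 0.6295 -0.1212  0.3141] [-0.12  0.44  0.33  1.73 -0.16  1.    0.53] [[-0.261, 0.965, -0.002], [0.965, 0.261, -0.0], [0.0, -0.002, -1.0]] [-0.2  0.2 -0.6]
far end [(-96.5, 61)] | open [(-24.5, 138), (-13.0, -107)] | lip [(97.0, -96)]
far end [(-96.5, 60)] | open [(-13.5, -80), (-5.0, -134)] | lip [(97.0, -92)]
far end [(-96.5, 56)] | open [(-28.0, 139), (-13.5, -137)] | lip [(97.5, -93)]
top far [(-109.5, 27), (-105.5, 26), (-97.5, -19)] open [(-6.0, -39)] lip [(106.0, -36)]
[330.72913438  57.33305449] [327.99219495 262.73508773]
circle r 19.4 bar x,n mm 15.2 -2.4
circle r 17.7 bar x,n mm 38.5 15.6
```

The lip-to-far-end length comes out at 193.7 mm against 194 mm expected, so the lip is butted. Handing in.

```bash
python3 -c "
from workcell import env
print(env.close_job())"
```

```text
the job is handed in; nothing more can be done
None
```

The job is handed in: the bar is rolled pilot-hole up, and the guide sits flat on it with its lip butted to the bar end (lip to far end measured 193.7 mm, 194 expected) and the bystanders untouched; I did not check directly that the bush centres over the hole, and I viewed 12 pictures, over the limit of 10.

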